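# Bring a tray of culture plates into the ventilated enclosure over its raised sill

## Task

Bring the steel tray with the stack of culture plates into the clear bench-top enclosure. Raise the sash (it has a blue pull) at least 13 cm, where it stays by itself, then tip the tray's leading edge up just onto the raised sill while its trailing edge stays on the bench (do not lift the loaded tray clear), and push it on over the sill until the whole tray stands flat on the enclosure's floor. The plates stay upright in the tray, the sash stays up, and the things lying about stay where they are.

Things in the scene. Friction and masses are not known exactly. Their poses are not given: they have to be found in the camera images.
- enclosure: Clear bench-top ventilated enclosure, fixed: aluminium posts, white plenum, grey duct collar on top; 250 wide, 270 deep, 438 high. Origin on the bench under the middle of its front sill; x points level into it, y to its left, z up. Opening between the posts 218 wide, posts' front faces at x -22. Floor 6 above the bench, from the sill to x +244. A fixed pane at x +12 closes the front above z 207.
- sill (a point): Middle of the top of the enclosure's sill: a steel half-round bar right across the front, 20 deep (enclosure x -10 to +10), its top 18 above the bench, 12 above the floor behind it.
- sash (a joint): Height of the clear upright sliding sash, m: 0 = down, lower edge 18.5 mm above the bench, over the sill; 0.19 = top stop. It slides straight up in front of the fixed pane, at enclosure x -10 to -1. It weighs 0.35 kg; friction in its guides holds it wherever it is left; raising it takes about 10 N.
- sash_pull (a point): Middle of the blue pull on the sash, 115 above the sash's lower edge: a block 24 wide (enclosure y), 36 high, standing out to enclosure x -61; this point is at x -42. Pinch it across its 24 width, the tool leaning back from the sash (fingers pointing forward and down), for the gripper's body has no room upright.
- tray: Folded steel tray, 160 long (x) by 116 wide (y), walls 3 thick and 50 high, floor 3 thick, 0.32 kg; an orange upright grip on the middle of each end wall. Origin under its centre at the underside; x points to its leading end (toward the enclosure), z up.
- tray_front (a point): Middle of the tray's leading lower edge, 80 ahead of the tray's origin, at the underside.
- tray_rear (a point): Middle of the tray's trailing lower edge, 80 behind the tray's origin, at the underside. The end wall's outer face stands straight above it.
- front_grip (a point): Point to grip on the orange grip of the leading end wall, 80 above the underside, 74 ahead of the tray's origin. The grip is 26 wide (tray y), 12 thick and stands up to 98 above the underside; pinch it across its 26 width.
- rear_grip (a point): The like point on the orange grip of the trailing end wall, 80 above the underside, 74 behind the tray's origin; same size.
- plates: Stack of pale round culture plates taped together, 94 across, 77 high, 0.16 kg (loads vary), standing loose in the tray, nearer its trailing end. Origin at the middle of its underside, which stands 3 above the tray's underside; z up.
- dish: Bystander: culture plate 93 across, 16 high, lying to the right of the tray. Origin under its centre.
- tube: Bystander: plugged culture tube 193 long, 19 across, lying on the bench to the right. Origin under its middle.
- tips: Bystander: pale green refill block of pipette tips 60 x 115 x 30, lying to the left. Origin under its centre.
- pen: Bystander: blue and white marker pen, 131 long, lying at the left front. Origin under its middle.
- forceps: Bystander: steel forceps 130 long, lying in front of the robot. Origin under its middle.

How it is judged:
On the way, in this order (a step that is already met when the one before it is completed fails the run):
1. the sash has been raised at least 13 cm (value of joint sash above 0.13 m), for 0.2 s.
2. the tray's leading edge is up on the sill while its trailing edge still stands on the bench outside (x of tray_front in the frame of enclosure above -0.005 m and x of tray_rear in the frame of enclosure below -0.07 m and height (world z) of tray_front above 0.0145 m and height (world z) of tray_rear below 0.008 m), for 0.3 s.
At the end, for the whole second after the job is handed in: The whole tray stands flat on the enclosure's floor behind the sill (edges within 5 mm of the floor, within 3 degrees of level), at rest; the plates stand upright in it (within 4.5 degrees) and near its middle (within 5 cm); the sash is still up at least 12.5 cm (x of tray_rear in the frame of enclosure above 0.008 m and x of tray_front in the frame of enclosure below 0.25 m and y of tray in the frame of enclosure between -0.06 and 0.06 m and height (world z) of each of tray_rear, tray_front below 0.011 m and angle between tray's own z axis and vertical below 0.05 rad and angle between plates's own z axis and vertical below 0.08 rad and z of plates in the frame of tray below 0.01 m and horizontal distance between plates and tray below 0.05 m and value of joint sash above 0.125 m and linear speed of each of tray, plates below 0.02 m/s); the robot touches nothing.
It fails at once if the loaded tray is lifted clear: its trailing edge rises more than 20 mm off the bench while still more than 115 mm in front of the sill's middle (height (world z) of tray_rear above 0.02 m and x of tray_rear in the frame of enclosure below -0.115 m).
It fails at once if the tray leans more than 26 degrees (angle between tray's own z axis and vertical above 0.46 rad).
It fails at once if the plates lean more than 29 degrees (angle between plates's own z axis and vertical above 0.5 rad).
It fails at once if a bystander (dish, tube, tips, pen or forceps) is moved more than 3 cm (distance of any of dish, tube, tips, pen, forceps from where it was at the start of the episode above 0.03 m).
It also fails if it takes over 67 s, if anything falls off the work surface, if the arm or the gripper's body presses on something with over 40 N, if the wrist force passes 120 N, or if a joint passes its speed limit or range.

## Robot

A 7-joint arm with a two-finger parallel gripper is mounted at the origin on a cart in front of the work surface, level with it; the furniture and walls round the work are solid. World frame = base frame: x ahead of the robot, y to its left, z up, the work surface at z = 0. Lengths are in m, angles in rad, forces in N, time in s.
With the tool pointing down it reaches from about 0.4 to 0.875 m from the base axis. Payload 19.3 kg.
Tool frame: the origin (TCP) lies on the centre line of the jaws, within the pads' length; the fingertips stand 19 mm ahead of it and the grasp point (between the pads) is the TCP (r.tips_ahead is the distance from the TCP to the fingertips, in m); z points along the fingers, x is the direction in which the jaws open and shut, and the axes are right-handed (so a half turn about z gives the same grasp; the last joint's range is limited). The gripper opens to 85 mm and grips with 20 to 120 N. Pads are 22 mm wide; open, the fingers measure 114 mm over their backs; the gripper's body (76 mm by 85 mm) begins 54 mm behind the grasp point. The pads swing forward as they close: fully open they stand 13 mm farther back than shut.
Start: joints at [1.172, 0.521, -0.036, 1.599, 0.021, 1.021, -0.113], TCP at [0.202, -0.592, 0.25] pointing down, gripper open.
Joint ranges: [-2.91, 2.91], [-0.3, 2.13], [-1.5, 1.42], [0.17, 2.43], [-1.26, 4.41], [0.16, 1.93], [-2.52, 2.52]. Speed limits (rad/s): [1.89, 1.89, 2.39, 2.39, 3.01, 3.01, 3.01].

## Interface

Orientations are given as a rotation vector (axis times angle).
In Python, from bench import r gives the robot as it stands. Calls block until the motion is done:
- r.move_pose(position, orientation): joint-space move of the TCP to a pose.
- r.servo_line(position, rate=0.15, ori=None, stop_force=None): straight line of the TCP; ori=None keeps the orientation; rate is the mean speed in m/s. With stop_force (N) it stops when the force on the tool has changed by that much, and returns True; else False.
- r.goto_joints(angles): joint-space move.
- r.set_gripper(opening, squeeze=None): finger opening in m; squeeze is the grip in N (None keeps the last); returns when the fingers have stopped.
- r.sleep(seconds).
- r.solve_ik(position, orientation): joint angles nearest the present ones, or None.
- r.get_image(name): name is "side" or "top"; returns the picture (420x560x3 uint8, blue, green, red); there is no depth.
- r.calibration(name): a dict with "fx", "fy", "cx", "cy" (pixels), "pose" (4x4, takes a point from camera to world coordinates). Camera axes: x right, y up, looking along -z (the intrinsics and any distortion apply to the point x, -y, -z); pixel columns grow to the right and rows downward; lengths in m; the calibration is good to about 2 mm. A picture is of the moment at which its call begins. calibration takes no time and is no camera call.
A pose or a line that the arm cannot do raises r.MotionError and nothing moves.
- r.sign_off(): hands the job in, once; it reports no verdict.
Readings, each from a call of its own:
- r.current_clock(): time.
- r.current_joints(): joint angles.
- r.current_joint_vel(): joint speeds.
- r.current_tau(): joint torques, N m.
- r.current_tcp_pos(): TCP position.
- r.current_tool_rot(): TCP orientation.
- r.current_contact_force(): force on the tool from outside, world axes, zero at the start.
- r.current_torque(): the same for the moment, N m.
- r.current_finger_gap(): finger opening in m.
Only numpy, scipy, OpenCV 4.12 (cv2) and the standard library are available. Lean on these libraries where they do the work, as an engineer would, in place of code of your own. Each camera call takes 0.05 s, during which the arm holds its last target. There are 200 camera calls.

## Working session

There is one attempt and no reset: what is moved stays moved. The work goes in short steps, each a Python script; the robot and the scene stay as the last script left them, time stands still between calls to the robot, and variables do not carry over. Pictures are saved under pics/ and viewed, about 8 in all and at most 12, crops included, and the job is handed in when it is done.

```bash
mkdir -p pics; ls
python3 - <<'E'
from bench import r
import cv2
for n in("side","top"):
    cv2.imwrite(f"pics/{n}0.png",r.get_image(n)); c=r.calibration(n); print(n,{k:(v.tolist() if hasattr(v,'tolist') else v) for k,v in c.items()})
print(r.current_clock(),r.current_tool_rot())
E
```

```text
pics
side {'fx': 410.0194751554078, 'fy': 410.0194751554078, 'cx': 281.61785266731425, 'cy': 198.62873822240493, 'pose': [[-0.9003077796096586, 0.19038809039581062, -0.39140551479222047, 0.07983887922193328], [-0.4346234484992491, -0.34485996030865546, 0.8319699909194641, 1.1185269374949738], [0.023417087541942633, 0.9191430698271892, 0.3932272335427745, 0.510359005206627], [0.0, 0.0, 0.0, 1.0]]}
top {'fx': 423.1218283796448, 'fy': 423.1218283796448, 'cx': 274.3472073095223, 'cy': 217.14117342694715, 'pose': [[-0.01749724668438163, 0.9826275492895764, -0.18476186223251506, 0.23420625368375417], [-0.9998267151012213, -0.016021039055928245, 0.009479772015706349, 0.23106376536840087], [0.006355008132744279, 0.18489571570139043, 0.9827375988466622, 1.4451990995485942], [0.0, 0.0, 0.0, 1.0]]}
0.1 [-2.55464285e+00  1.82754530e+00  1.28604265e-03]
```

View pics/side0.png

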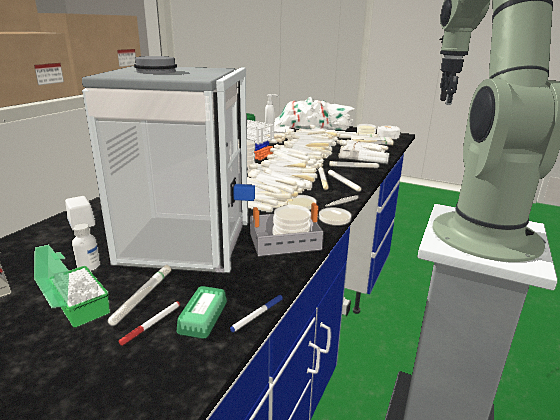

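View pics/top0.png

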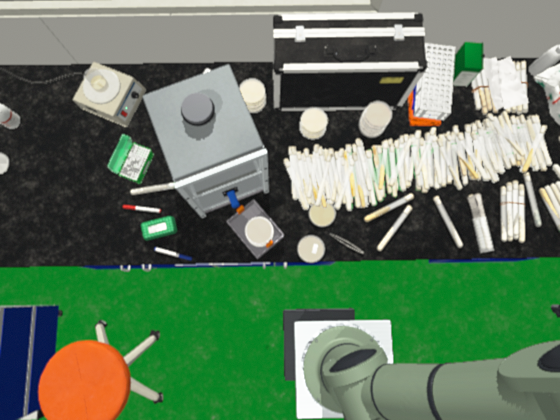

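The side view shows the enclosure with its blue pull at (243,192) and the tray with orange grips at (256,215) and (315,212). In the top view the pull is at (234,199), the roof spans about (147..268, 68..210), and the tray is near (256,230). I'll enlarge both views and run colour masks.

```bash
cat > h.py <<'E'
import numpy as np, cv2
from bench import r
def ray(n,u,v):
    c=r.calibration(n); P=np.array(c["pose"])
    d=P[:3,:3]@np.array([(u-c["cx"])/c["fx"],-(v-c["cy"])/c["fy"],-1]); return P[:3,3],d/np.linalg.norm(d)
def onz(n,u,v,z):
    o,d=ray(n,u,v); return o+d*(z-o[2])/d[2]
def proj(n,p):
    c=r.calibration(n); P=np.array(c["pose"]); q=P[:3,:3].T@(np.asarray(p)-P[:3,3])
    return np.array([c["cx"]+c["fx"]*q[0]/-q[2], c["cy"]-c["fy"]*q[1]/-q[2]])
def tri(a,b):
    (o,d),(p,e)=ray("side",*a),ray("top",*b); M=np.c_[d,-e]; s=np.linalg.lstsq(M,p-o,rcond=None)[0]
    x,y=o+d*s[0],p+e*s[1]; return (x+y)/2,np.linalg.norm(x-y)
def blobs(img,lo,hi,roi,amin=6):
    x0,y0,x1,y1=roi; m=cv2.inRange(cv2.cvtColor(img[y0:y1,x0:x1],cv2.COLOR_BGR2HSV),lo,hi)
    n,l,s,c=cv2.connectedComponentsWithStats(m)
    return [(s[i,:5]+[x0,y0,0,0,0],(c[i]+[x0,y0]).round(1)) for i in range(1,n) if s[i,4]>=amin]
E
python3 - <<'E'
from h import *
S,T=cv2.imread("pics/side0.png"),cv2.imread("pics/top0.png")
for n,I,roi in(("side",S,(225,170,345,260)),("top",T,(205,170,300,265))):
    print(n,"orange",blobs(I,(5,150,100),(20,255,255),roi)); print(n,"blue",blobs(I,(100,150,60),(125,255,255),roi))
a=cv2.resize(T[60:270,135:345],None,fx=2.8,fy=2.8,interpolation=cv2.INTER_CUBIC)
cv2.imwrite("pics/c1.png",a)
cv2.imwrite("pics/c2.png",cv2.resize(S[60:280,75:345],None,fx=2.7,fy=2.7,interpolation=cv2.INTER_CUBIC))
E
```

```text
side orange [(array([311, 203,   7,  19, 106]), array([314.1, 211.8])), (array([253, 207,   6,  20,  93]), array([255.9, 216.2]))]
side blue [(array([233, 184,  22,  17, 334]), array([243.6, 192. ])), (array([327, 233,  18,  27, 272]), array([338.1, 250. ]))]
top orange [(array([236, 205,   8,   9,  44]), array([240., 209.])), (array([266, 241,   7,   6,  26]), array([269.2, 243.7]))]
top blue [(array([227, 190,  13,  19, 132]), array([232.8, 198.8])), (array([270, 262,   3,   3,   7]), array([271.3, 263.1])), (array([277, 262,   6,   3,  18]), array([279.5, 263. ])), (array([288, 262,  12,   3,  36]), array([293.5, 263. ]))]
```

View pics/c1.png

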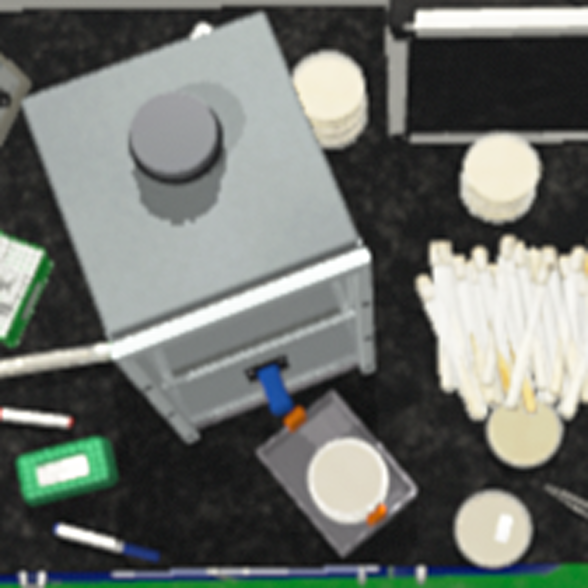

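View pics/c2.png

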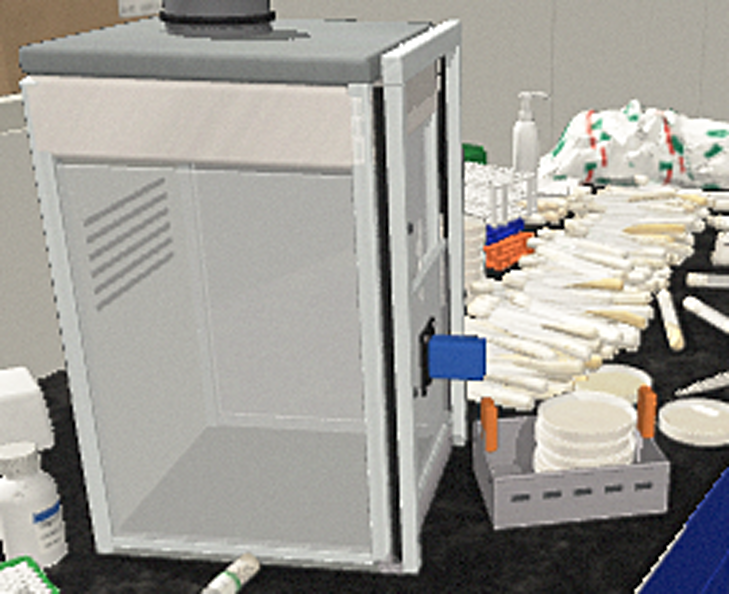

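The top crop shows the roof corners at (22,98), (265,12), (370,250) and (115,352). It also shows the tray turned about 15° relative to the enclosure, with its rim corners at (330,390), (418,490), (345,555) and (257,450). Next I'll turn these into positions.

Run:
```python
from h import *
np.set_printoptions(precision=4,suppress=True)
pl=tri((243.6,192),(232.8,198.8)); fg=tri((255.9,216.2),(240,209)); rg=tri((314.1,211.8),(269.2,243.7))
print("pull",pl,"\nfg",fg,"\nrg",rg)
d=fg[0]-rg[0]; print("grip dist .148?",np.linalg.norm(d[:2]),"yaw",np.degrees(np.arctan2(d[1],d[0])))
f=lambda u,v,z:onz("top",135+(u+.5)/2.8-.5,60+(v+.5)/2.8-.5,z)
R=[f(*p,.438) for p in((22,98),(265,12),(370,250),(115,352))]
ang=lambda v:np.degrees(np.arctan2(v[1],v[0]))
print("roof",np.array(R)); 
for a,b in((3,0),(2,1)): print("depth",np.linalg.norm(R[b]-R[a]),ang(R[b]-R[a]))
for a,b in((1,0),(2,3)): print("width",np.linalg.norm(R[b]-R[a]),ang(R[b]-R[a])-90)
# post feet (front face)
A,B=f(195,440,0),f(372,372,0); print("feet",A,B,np.linalg.norm(A-B),ang(A-B)-90)
Q=[f(*p,.05) for p in((330,390),(418,490),(345,555),(257,450))]
print("tray",np.array(Q),np.mean(Q,0)); print([ (np.linalg.norm(Q[i]-Q[i-1]),ang(Q[i]-Q[i-1])) for i in range(4)])
# side view front-left post foot
print("sidefoot",onz("side",75+(418)/2.7,60+571/2.7,0), onz("side",75+(402)/2.7,60+571/2.7,0))
# bystanders on bench
for n,u,v in(("dish",492,528),("pen",105,540),("tips",66,473),("forceps",580,505),("tubeend",115,350)): print(n,f(u,v,.01))
S,T=cv2.imread("pics/side0.png"),cv2.imread("pics/top0.png")
```

```text
pull (array([0.5406, 0.3488, 0.1429]), np.float64(0.001193709981537575)) 
fg (array([0.5197, 0.3303, 0.0772]), np.float64(0.0019349857598468764)) 
rg (array([0.4039, 0.2361, 0.0761]), np.float64(0.00020329420544784303))
grip dist .148? 0.1492958123962313 yaw 39.13436182997481
roof [[0.7476 0.5527 0.438 ]
 [0.8302 0.3312 0.438 ]
 [0.5971 0.2371 0.438 ]
 [0.5067 0.4618 0.438 ]]
depth 0.2573785967983786 20.675399387673462
depth 0.2513975647092225 21.97843187445695
width 0.23641670206472706 20.47366911751959
width 0.2421882037734946 21.908917115281184
feet [0.511  0.4602 0.    ] [0.5943 0.2395 0.    ] 0.23589492997907946 20.666688834908257
tray [[0.5603 0.2903 0.05  ]
 [0.4366 0.1866 0.05  ]
 [0.3608 0.2742 0.05  ]
 [0.4881 0.3781 0.05  ]] [0.4614 0.2823 0.05  ]
[(np.float64(0.11370065282431034), np.float64(-50.58045433990599)), (np.float64(0.1613516748378998), np.float64(-140.03778823455903)), (np.float64(0.11581551660235834), np.float64(130.8709383909672)), (np.float64(0.1642788333784353), np.float64(39.22788904888839))]
sidefoot [0.5098 0.4656 0.    ] [0.5214 0.4717 0.    ]
dish [0.3942 0.0963 0.01  ]
pen [0.3875 0.566  0.01  ]
tips [0.4705 0.6159 0.01  ]
forceps [ 0.4206 -0.0121  0.01  ]
tubeend [0.6251 0.5599 0.01  ]
```

Run:
```python
from h import *
from scipy.spatial.transform import Rotation as R
np.set_printoptions(precision=4,suppress=True)
T=cv2.imread("pics/top0.png")
# blue mask principal axis in top view on pull's top face
m=cv2.inRange(cv2.cvtColor(T,cv2.COLOR_BGR2HSV),(100,150,60),(125,255,255)); m[:,:220]=0;m[:,245:]=0;m[:185]=0;m[215:]=0
bx=cv2.boxPoints(cv2.minAreaRect(np.argwhere(m)[:,::-1].astype(np.float32)))
print("pull box",bx.tolist()); print(np.array([onz("top",*p,.1515) for p in bx]))
f=lambda u,v,z:onz("side",75+(u+.5)/2.7-.5,60+(v+.5)/2.7-.5,z)
A,B=f(418,571,0),f(466,443,0); print("side feet",A,B,np.linalg.norm(A-B),np.degrees(np.arctan2(*(A-B)[1::-1]))-90)
g=lambda u,v,z:onz("top",135+(u+.5)/2.8-.5,60+(v+.5)/2.8-.5,z)
for z in(.39,.40,.41):
    q=[g(*p,z) for p in((22,98),(265,12),(370,250),(115,352))]; print(z,[np.linalg.norm(q[i]-q[i-1]).round(4) for i in range(4)],(q[2]+q[3])/2,(q[0]+q[1])/2)
for yaw in (20,21.2,22):
    ex=np.array([np.cos(np.radians(yaw)),np.sin(np.radians(yaw)),0]); ez=np.array([0,0,1]); ey=np.cross(ez,ex)
    E=onz("top",232.8,198.8,.1515)*[1,1,0]+.042*ex
    # predicted pixels of pull corners & post feet
    w=lambda x,y,z:E+x*ex+y*ey+z*ez
    print(yaw,E,"postfeet top crop L,R",[((proj("top",w(-.022,s*.125,0))-[135,60])*2.8).round(0).tolist() for s in(1,-1)],"side",[((proj("side",w(-.022,s*.125,0))-[75,60])*2.7).round(0).tolist() for s in(1,-1)])
# IK tests
yaw=np.radians(21.2);E=np.array([.575,.361,0])
def ori(yaw,lean,flip=0):
    z=np.array([np.sin(lean)*np.cos(yaw),np.sin(lean)*np.sin(yaw),-np.cos(lean)]); x=np.array([-np.sin(yaw),np.cos(yaw),0])*(-1 if flip else 1)
    return R.from_matrix(np.c_[x,np.cross(z,x),z]).as_rotvec()
ex=np.array([np.cos(yaw),np.sin(yaw),0])
for nm,x,z,yw in(("pull",-.042,.1335,21.2),("pullup",-.042,.32,21.2),("fg",-.066,.08,39.2),("fg2",0,.1,21.2),("rg",-.146,.08,21.2),("rgend",.03,.086,21.2)):
    for L in(30,40,50,60):
        print(nm,L,[None if (q:=r.solve_ik(E+ex*x+[0,0,z],ori(np.radians(yw),np.radians(L),fl))) is None else np.round(q,2).tolist() for fl in(0,1)])
```

```text
pull box [[225.17160034179688, 192.0118408203125], [233.05325317382812, 188.72781372070312], [240.03549194335938, 205.48519897460938], [232.15383911132812, 208.76922607421875]]
[[0.5603 0.3718 0.1515]
 [0.5706 0.347  0.1515]
 [0.5162 0.3252 0.1515]
 [0.5062 0.3498 0.1515]]
side feet [0.5111 0.4649 0.    ] [0.5943 0.2432 0.    ] 0.23679460124421556 20.576649883807235
0.39 [np.float64(0.2696), np.float64(0.2477), np.float64(0.2634), np.float64(0.2537)] [0.5671 0.3551 0.39  ] [0.8153 0.452  0.39  ]
0.4 [np.float64(0.2671), np.float64(0.2453), np.float64(0.2609), np.float64(0.2513)] [0.5639 0.3539 0.4   ] [0.8098 0.4499 0.4   ]
0.41 [np.float64(0.2645), np.float64(0.243), np.float64(0.2584), np.float64(0.2489)] [0.5608 0.3528 0.41  ] [0.8043 0.4478 0.41  ]
20 [0.5775 0.3622 0.    ] postfeet top crop L,R [[185.0, 437.0], [373.0, 367.0]] side [[409.0, 574.0], [464.0, 439.0]]
21.2 [0.5772 0.363  0.    ] postfeet top crop L,R [[185.0, 439.0], [372.0, 365.0]] side [[412.0, 574.0], [461.0, 439.0]]
22 [0.577  0.3635 0.    ] postfeet top crop L,R [[185.0, 440.0], [371.0, 364.0]] side [[414.0, 57
[... 1514 characters left out ...]
4, 1.29, -0.83], [-0.16, 1.02, -0.87, 2.22, 2.54, 1.29, 2.31]]
rg 30 [[0.06, 1.01, -1.28, 2.3, 1.86, 1.15, -0.41], [-0.66, 0.6, -0.25, 2.33, 2.17, 0.44, 2.12]]
rg 40 [[0.02, 1.1, -1.28, 2.4, 2.1, 1.36, -0.59], [-0.4, 0.73, -0.66, 2.42, 2.24, 0.91, 2.11]]
rg 50 [None, None]
rg 60 [None, None]
rgend 30 [[-0.39, 0.75, -0.45, 1.9, 1.56, 0.44, -0.15], [-1.44, 1.38, 1.38, 1.95, 4.36, 1.01, -0.53]]
rgend 40 [[-0.0, 1.02, -1.07, 1.99, 2.04, 0.98, -0.3], [-0.56, 0.74, -0.24, 2.02, 2.23, 0.46, 2.25]]
rgend 50 [[-0.01, 1.09, -1.07, 2.08, 2.33, 1.14, -0.49], [-0.42, 0.82, -0.45, 2.1, 2.43, 0.81, 2.13]]
rgend 60 [[-0.14, 1.07, -0.87, 2.14, 2.57, 1.25, -0.78], [-0.14, 1.07, -0.87, 2.14, 2.57, 1.25, 2.36]]
```

```bash
cat >> h.py <<'E'
from scipy.spatial.transform import Rotation as R
YAW=np.radians(21.3); E=np.array([.575,.361,0.])
def ori(yaw,lean):
    z=np.array([np.sin(lean)*np.cos(yaw),np.sin(lean)*np.sin(yaw),-np.cos(lean)]); x=np.array([-np.sin(yaw),np.cos(yaw),0])
    return R.from_matrix(np.c_[x,np.cross(z,x),z]).as_rotvec()
def zax(o): return R.from_rotvec(o).as_matrix()[:,2]
EX=np.array([np.cos(YAW),np.sin(YAW),0]); EY=np.array([-EX[1],EX[0],0])
def W(x,y,z): return E+x*EX+y*EY+np.array([0,0,z])
def toE(p): d=np.asarray(p)-E; return np.array([d@EX,d@EY,d[2]])
def st(tag=""): print(tag,"t",round(r.current_clock(),2),"tcpE",toE(r.current_tcp_pos()).round(4),"F",np.round(r.current_contact_force(),1),"gap",round(r.current_finger_gap(),4))
E
python3 - <<'E'
from h import *
o=ori(YAW,np.radians(48)); p=W(-.045,0,.1335)
r.move_pose([.36,.12,.36],o); st("wp")
r.move_pose(p-.11*zax(o),o); r.set_gripper(.06,80); st("pre")
print(r.servo_line(p,.12,stop_force=15)); st("at")
r.set_gripper(0,90); st("grip")
r.servo_line(p+[0,0,.18],.1,stop_force=40); st("up")
cv2.imwrite("pics/s1.png",r.get_image("side")[30:290,80:430]);
E
```

```text
Traceback (most recent call last):
bench.MotionError: the arm cannot take that pose within its joint ranges
```

Run:
```python
from h import *
for L in (40,44,48):
    o=ori(YAW,np.radians(L)); p=W(-.045,0,.1335)
    print(L,[(d,w,r.solve_ik(x,o) is not None) for d in(.06,.08,.11) for w,x in(("pre",p-d*zax(o)),("hi",p-d*zax(o)+[0,0,.12]))], [r.solve_ik(W(-.15,0,z),o) is not None for z in(.2,.3)])
L=44;o=ori(YAW,np.radians(L)); p=W(-.045,0,.1335)
r.move_pose(p-.08*zax(o)+[0,0,.1],o); st("wp")
r.servo_line(p-.08*zax(o),.2); r.set_gripper(.06,80); st("pre")
print(r.servo_line(p,.1,stop_force=15)); st("at")
r.set_gripper(0,90); st("grip")
r.servo_line(p+[0,0,.18],.1,stop_force=40); st("up")
cv2.imwrite("pics/s1.png",r.get_image("side")[30:290,80:430]);
```

```text
40 [(0.06, 'pre', True), (0.06, 'hi', True), (0.08, 'pre', True), (0.08, 'hi', True), (0.11, 'pre', True), (0.11, 'hi', True)] [True, True]
44 [(0.06, 'pre', True), (0.06, 'hi', True), (0.08, 'pre', True), (0.08, 'hi', True), (0.11, 'pre', True), (0.11, 'hi', True)] [False, True]
48 [(0.06, 'pre', True), (0.06, 'hi', True), (0.08, 'pre', True), (0.08, 'hi', True), (0.11, 'pre', True), (0.11, 'hi', True)] [False, True]
wp t 3.44 tcpE [-0.1004 -0.0006  0.291 ] F [-0.3 -0.4 -0.2] gap 0.0852
pre t 4.47 tcpE [-0.1004  0.      0.1918] F [-1.1  0.1  0.6] gap 0.0596
False
at t 5.42 tcpE [-4.520e-02  1.000e-04  1.339e-01] F [-0.1  1.1 -1.1] gap 0.0601
grip t 5.83 tcpE [-0.0454  0.0029  0.1341] F [-8.6 10.4  3. ] gap 0.0231
up t 7.78 tcpE [-0.0455  0.0029  0.3139] F [-1.9 14.4 -3.3] gap 0.0231
```

View pics/s1.png

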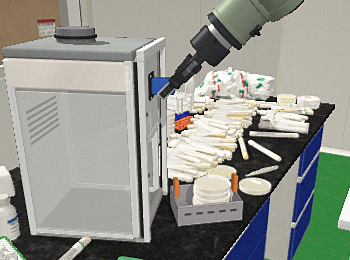

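The picture shows the sash raised, with the pull and gripper at about (165,85) and the tray undisturbed. The grip showed the pull sits about 4 mm further to +y than I had estimated, so I'm correcting the enclosure frame. Next I'll take the front grip and square the tray up.

```bash
cat >> h.py <<'E'
E=E+.004*EY
def grip_pose(xf,th,g,L,z0=0.,y=0):
    """tray aligned, rear edge on bench level z0, pitch th, leading lower edge at enclosure x=xf; g=tray x of grip from rear edge"""
    c,s=np.cos(th),np.sin(th); xr=xf-.16*c; h=.082
    return W(xr+g*c-h*s,y,z0+g*s+h*c),ori(YAW,L+th)
E
python3 - <<'E'
from h import *
r.set_gripper(.06); q=r.current_tcp_pos(); r.servo_line(q-.075*zax(r.current_tool_rot()),.15); st("off")
L=np.radians(38); ty=np.radians(39.2); o=ori(ty,L); g=np.array([.5197,.3303,.082])
r.move_pose(g-.09*zax(o),o); st("pre")
print(r.servo_line(g,.12,stop_force=12)); st("at")
r.set_gripper(0,100); st("grip"); g=np.array(r.current_tcp_pos())
r.servo_line(g+[0,0,.004],.03); st("lift4")
p,o2=grip_pose(-.028,0,.154,L); p[2]=g[2]+.004
r.servo_line(p,.03,ori=o2,stop_force=30); st("aligned")
cv2.imwrite("pics/t1.png",r.get_image("top"));cv2.imwrite("pics/s2.png",r.get_image("side"))
a=cv2.resize(cv2.imread("pics/t1.png")[130:270,170:330],None,fx=2.5,fy=2.5);b=cv2.resize(cv2.imread("pics/s2.png")[130:270,200:360],None,fx=2.5,fy=2.5)
cv2.imwrite("pics/v1.png",np.hstack([a,b]))
E
```

```text
off t 8.93 tcpE [-0.0969 -0.0045  0.3673] F [0.1 0.1 0.2] gap 0.0601
pre t 9.87 tcpE [-0.1151 -0.0294  0.1529] F [-0.2  0.6  0.9] gap 0.06
False
at t 10.77 tcpE [-0.0628 -0.0124  0.0826] F [ 0.9 -1.3 -0.1] gap 0.0598
grip t 11.18 tcpE [-0.0624 -0.0125  0.0828] F [-2.9 -4.2  9.9] gap 0.0246
lift4 t 11.49 tcpE [-0.0625 -0.0128  0.0869] F [-0.6  0.9 -5.6] gap 0.0245
aligned t 12.68 tcpE [-0.0341 -0.0004  0.0867] F [-0.2 -0.1 -6.1] gap 0.0243
```

View pics/v1.png

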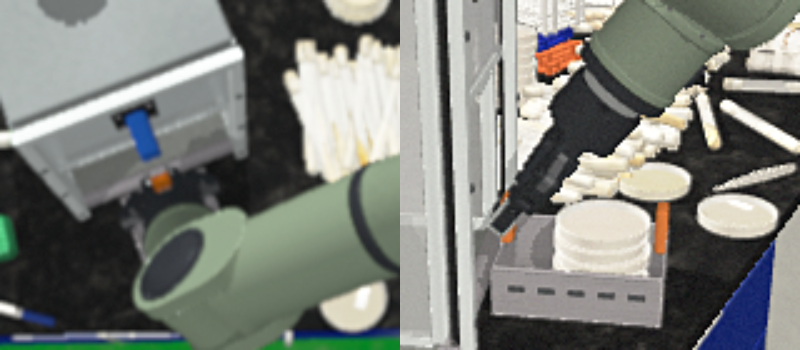

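The picture shows the tray squared up to the sill with the front grip held at (160,183) on the left, and the plates standing upright. Next I'll tip the leading edge up, advance onto the sill, set it down and check.

Run:
```python
from h import *
S=cv2.imread("pics/s2.png")
print([(b[0][4],b[1],toE(onz("side",*b[1],.074)).round(4)) for b in blobs(S,(5,150,100),(20,255,255),(240,195,300,250))])
L=np.radians(38); tcp=np.array(r.current_tcp_pos())
th=np.arcsin(.023/.16)
p,o=grip_pose(-.026,th,.154,L); r.servo_line(p,.04,ori=o,stop_force=40); st("tip")
p,o=grip_pose(.012,th,.154,L); print(r.servo_line(p,.04,ori=o,stop_force=25)); st("fwd")
th=np.arcsin(.0185/.15)
p,o=grip_pose(.012,th,.154,L); r.servo_line(p,.03,ori=o,stop_force=15); st("down"); r.sleep(.3)
S=r.get_image("side");cv2.imwrite("pics/s3.png",S)
print([(b[0][4],b[1],toE(onz("side",*b[1],.074)).round(4)) for b in blobs(S,(5,150,100),(20,255,255),(225,190,300,250))])
cv2.imwrite("pics/v2.png",cv2.resize(S[150:270,200:360],None,fx=4,fy=4))
```

```text
[(np.int64(6), array([241.5, 208.2]), array([-0.02  , -0.0608,  0.074 ])), (np.int64(18), array([243.3, 224.1]), array([-0.0392,  0.0275,  0.074 ]))]
tip t 13.4 tcpE [-0.0436 -0.      0.1032] F [-0.8 -0.  -2.5] gap 0.0246
False
fwd t 14.5 tcpE [-5.600e-03  1.000e-04  1.035e-01] F [ 1.  -0.5 -1.3] gap 0.0245
down t 14.71 tcpE [-0.0035  0.0004  0.1012] F [-4.6 -2.9 10.1] gap 0.0245
[(np.int64(7), array([230.1, 201.6]), array([ 0.0167, -0.0984,  0.074 ])), (np.int64(95), array([290.6, 220.5]), array([-0.1488, -0.0056,  0.074 ])), (np.int64(11), array([230.5, 217.4]), array([-0.0026, -0.0043,  0.074 ]))]
```

View pics/v2.png

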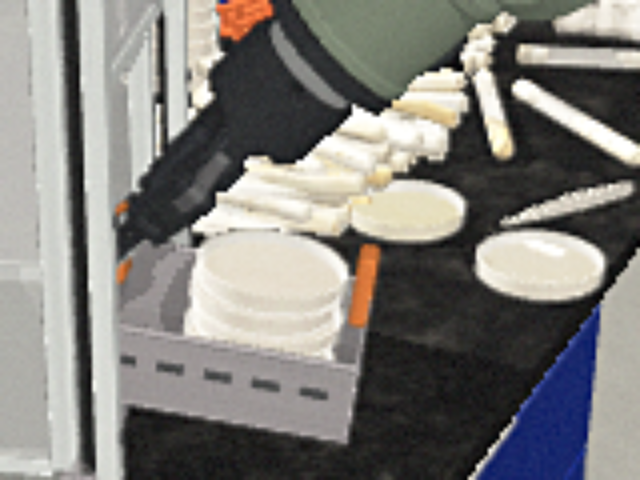

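The leading edge is on the sill, the trailing edge is still on the bench, and the plates are upright. The rear grip at crop (365,285) maps to enclosure (-0.149, -0.006), where I expected x -0.150. Before moving to the rear grip I'll check how far the plates are from it.

Run:
```python
from h import *
# plates in tray frame at start (top view, top rim z=.08)
u=np.array([np.cos(np.radians(39.2)),np.sin(np.radians(39.2)),0]); c=onz("top",135+348.5/2.8-.5,60+478.5/2.8-.5,.08)
print("plates wrt tray centre",(c-[.4614,.2823,.08])@u,"wrt rear grip",(c-[.4039,.2361,.08])@u)
r.set_gripper(.055); r.sleep(.2); q=np.array(r.current_tcp_pos()); r.servo_line(q-.10*zax(r.current_tool_rot()),.15); st("off")
T=r.get_image("top");S=r.get_image("side")
b=[x for x in blobs(S,(5,150,100),(20,255,255),(222,190,300,250))]; print([(x[0][4],x[1]) for x in b])
t=[x for x in blobs(T,(5,150,100),(20,255,255),(205,170,300,265))]; print([(x[0],x[1]) for x in t])
for z in(.074,.08): print([toE(onz("side",*x[1],z)).round(4) for x in b],[toE(onz("top",*x[1],z)).round(4) for x in t])
for L in (34,38,42,46): print(L,[r.solve_ik(W(-.15,0,.1)-d*zax(ori(YAW,np.radians(L))),ori(YAW,np.radians(L))) is not None for d in(0,.04,.07)])
cv2.imwrite("pics/v3.png",np.hstack([cv2.resize(S[150:270,200:300],None,fx=4,fy=4),cv2.resize(T[160:280,200:300],None,fx=4,fy=4)]))
```

```text
plates wrt tray centre -0.019115606923297078 wrt rear grip 0.05464345496030935
off t 16.48 tcpE [-0.0742 -0.0002  0.1707] F [ 0.6 -0.3 -0.4] gap 0.055
[(np.int64(70), array([230.9, 208.9])), (np.int64(96), array([290.6, 220.5]))]
[]
[array([ 0.0058, -0.0531,  0.074 ]), array([-0.1488, -0.0056,  0.074 ])] []
[array([ 0.0032, -0.0403,  0.08  ]), array([-0.1493,  0.0066,  0.08  ])] []
34 [True, True, True]
38 [True, True, False]
42 [True, False, False]
46 [False, False, False]
```

View pics/v3.png

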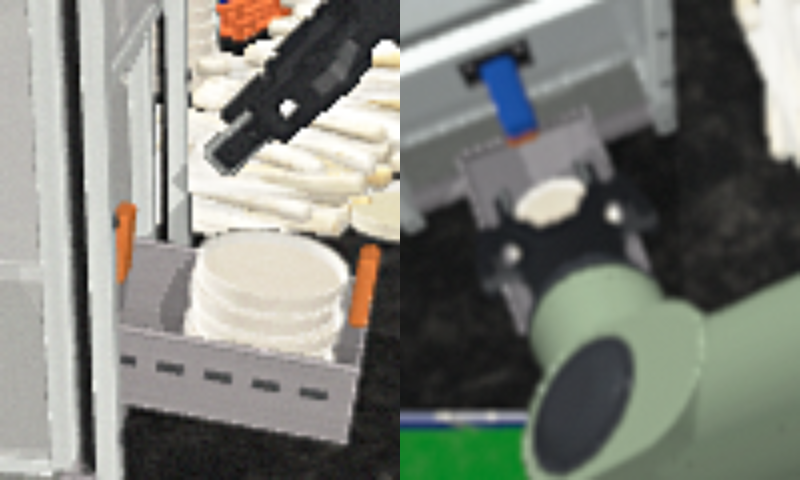

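The front grip is released and the tray stays tipped on the sill, with its front at (125,240) on the left. The plates are about 1 mm from the rear grip's face, so I'll grip it high and steer the tray over the sill along a planned path.

```bash
cat >> h.py <<'E'
def rear(xr,th,zr,lean,h=.099):
    c,s=np.cos(th),np.sin(th); return W(xr+.006*c-h*s,0,zr+.006*s+h*c),ori(YAW,lean)
E
python3 - <<'E'
from h import *
th=np.arcsin(.018/.147); p,o=rear(-.147,th,0,np.radians(37)); print(toE(p))
r.servo_line(W(-.09,0,.19),.15,ori=o); r.set_gripper(.05,60)
r.servo_line(p+[0,0,.05],.12); st("pre")
print(r.servo_line(p,.08,stop_force=8)); st("at")
r.set_gripper(0,60); st("grip")
S=r.get_image("side"); cv2.imwrite("pics/v4.png",cv2.resize(S[150:270,200:360],None,fx=4,fy=4))
E
```

```text
[-1.53167600e-01  2.08166817e-17  9.89897000e-02]
pre t 17.98 tcpE [-0.1526  0.0002  0.1492] F [ 0.8  0.8 -0.3] gap 0.0498
False
at t 18.76 tcpE [-1.53e-01  1.00e-04  9.93e-02] F [ 0.  -1.3  0.1] gap 0.0497
grip t 19.1 tcpE [-1.531e-01  1.000e-04  9.970e-02] F [-4.9 -2.6  9.4] gap 0.0246
```

View pics/v4.png

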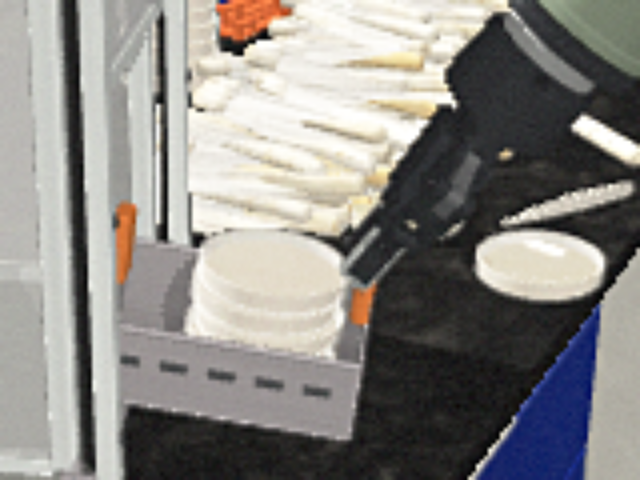

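The rear grip is pinched high at (350,280), the plates are clear and the tray is unchanged. Now I'll push with the trailing edge on the bench, then re-lean the tool there.

```bash
python3 - <<'E'
from h import *
D=np.radians
th0=np.arcsin(.018/.147)
for d in(.135,.125,.115,.106):
    th=np.arcsin(.0182/d); p,o=rear(-d,th,.001,D(37)+th-th0)
    if r.servo_line(p,.04,ori=o,stop_force=35): print("stop")
    st(d)
ok=[L for L in range(40,58,2) if r.solve_ik(p,ori(YAW,D(L))) is not None]; print(ok)
r.set_gripper(.05); r.sleep(.2); L=min(50,max(ok)); o=ori(YAW,D(L)); r.servo_line(p,.04,ori=o); st("relean")
S=r.get_image("side"); cv2.imwrite("pics/s5.png",S)
E
python3 - <<'E'
from h import *
S=cv2.imread("pics/s5.png"); cv2.imwrite("pics/v5.png",cv2.resize(S[130:270,190:350],None,fx=4,fy=4))
E
```

```text
0.135 t 19.57 tcpE [-0.1424 -0.0002  0.0999] F [ 0.6  0.5 -2.8] gap 0.0245
0.125 t 19.94 tcpE [-1.334e-01 -1.000e-04  9.980e-02] F [ 0.1 -0.8 -3.1] gap 0.0243
0.115 t 20.31 tcpE [-0.1247 -0.      0.0997] F [ 0.1  1.1 -2.4] gap 0.0245
0.106 t 20.65 tcpE [-0.1171 -0.      0.0995] F [ 0.6  0.1 -1.7] gap 0.0242
[40, 42, 44, 46, 48, 50]
relean t 21.59 tcpE [-0.1177  0.0005  0.0985] F [ 0.2 -0.2  0.4] gap 0.0501
```

View pics/v5.png

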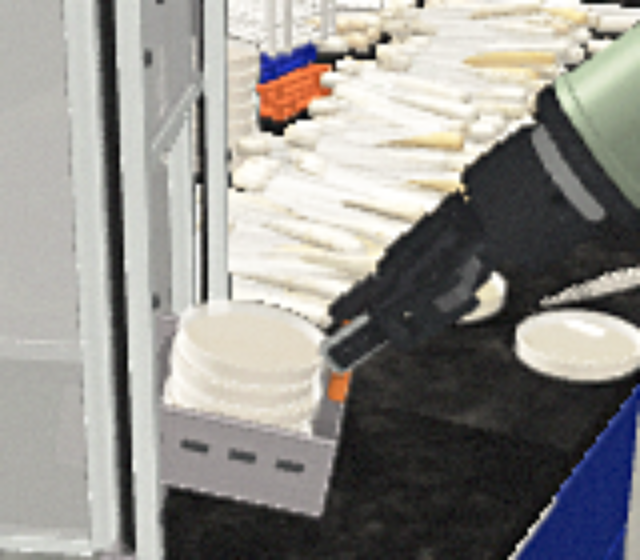

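The tray is tipped up on the sill with the plates upright and the fingers around the rear grip at (340,345). Next I'll pivot it level over the sill and slide it in.

Run:
```python
from h import *
D=np.radians
r.set_gripper(0,60); st("grip")
K=[(.105,9.5),(.095,6),(.085,2),(.075,-3),(.06,-6.5),(.045,-5.9),(.030,-5.2)]
for d,t in K:
    th=D(t); zr=.0182-d*np.sin(th); p,o=rear(-d,th,zr,D(40+t))
    if r.servo_line(p,.04,ori=o,stop_force=35): print("stop")
    st((d,t))
S=r.get_image("side"); cv2.imwrite("pics/v6.png",cv2.resize(S[110:270,150:310],None,fx=3.7,fy=3.7))
```

```text
grip t 21.99 tcpE [-0.1166 -0.0002  0.1003] F [-1.1 -1.1  7.5] gap 0.0241
(0.105, 9.5) t 22.24 tcpE [-1.153e-01  1.000e-04  1.003e-01] F [-9.1 -3.2 12.4] gap 0.0238
(0.095, 6) t 22.84 tcpE [-9.930e-02  1.000e-04  1.078e-01] F [-4.8 -0.5  3.9] gap 0.0246
(0.085, 2) t 23.45 tcpE [-0.0825  0.0004  0.1148] F [-6.7 -1.9  8.6] gap 0.0242
(0.075, -3) t 24.09 tcpE [-0.0637  0.0007  0.1215] F [-10.9  -3.8  15.7] gap 0.0243
(0.06, -6.5) t 24.77 tcpE [-0.0423  0.001   0.124 ] F [-6.9 -1.9 18.1] gap 0.0245
(0.045, -5.9) t 25.27 tcpE [-0.0281  0.0009  0.122 ] F [-4.   1.2 15.6] gap 0.0243
(0.03, -5.2) t 25.77 tcpE [-0.0143  0.001   0.1203] F [-2.6  1.4 15.3] gap 0.0243
```

View pics/v6.png

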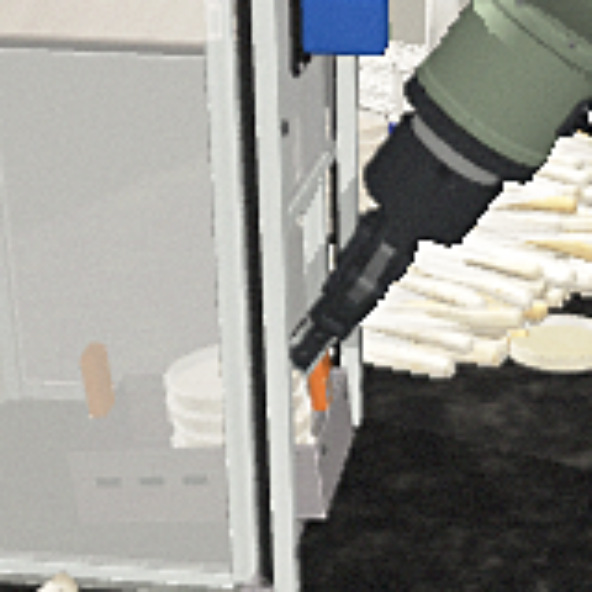

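The tray is over the sill with its front on the enclosure floor and the plates upright. I'll re-lean the tool for sash clearance, then finish the push and lower the rear edge.

Run:
```python
from h import *
D=np.radians
p=np.array(r.current_tcp_pos()); r.set_gripper(.05); r.sleep(.2); st("open")
r.servo_line(p,.04,ori=ori(YAW,D(51)),stop_force=20); r.set_gripper(0,60); st("regrip")
K=[(-.015,-4.9,.0196),(0,-4.4,.0186),(.015,-4.6,.0188),(.021,-4.4,.0183),(.022,0,.0065)]
for x,t,z in K:
    q,o=rear(x,D(t),z,D(56+t))
    if r.servo_line(q,.03,ori=o,stop_force=35): print("stop")
    st((x,t))
S=r.get_image("side"); cv2.imwrite("pics/v7.png",cv2.resize(S[110:270,150:310],None,fx=3.7,fy=3.7))
```

```text
open t 26.38 tcpE [-1.510e-02 -1.000e-04  1.189e-01] F [ 0.8 -0.1 -1. ] gap 0.05
regrip t 27.33 tcpE [-0.0137  0.0009  0.1211] F [-0.7 -1.6  6.3] gap 0.0242
(-0.015, -4.9) t 27.95 tcpE [0.0002 0.001  0.1196] F [-5.1 -0.3 17.1] gap 0.024
(0, -4.4) t 28.57 tcpE [0.0143 0.0008 0.1185] F [-3.2  1.2 13.4] gap 0.024
(0.015, -4.6) t 29.23 tcpE [ 0.0289 -0.0003  0.1168] F [ 1.4 -0.3 -2.9] gap 0.0239
(0.021, -4.4) t 29.57 tcpE [ 3.470e-02 -1.000e-04  1.165e-01] F [ 1.2  0.4 -2.6] gap 0.0241
(0.022, 0) t 30.15 tcpE [ 2.900e-02 -1.000e-04  1.075e-01] F [-2.6 -5.4 16.1] gap 0.0242
```

View pics/v7.png

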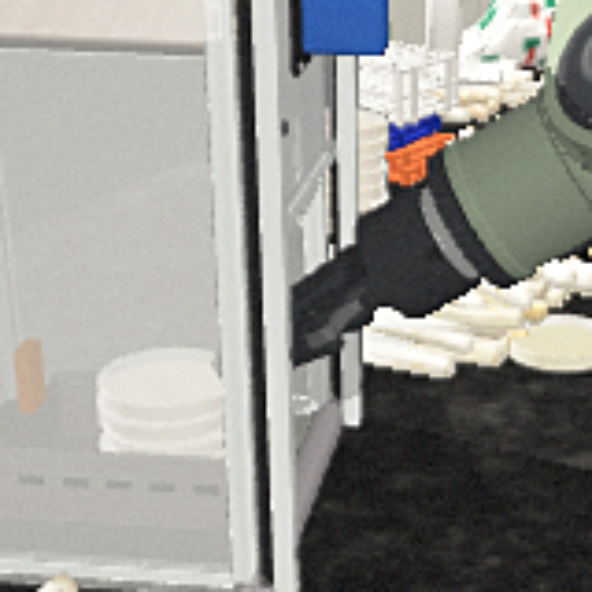

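The tray is inside with its rear edge lowered. I'll push another 12 mm for margin, release, retreat and verify.

Run:
```python
from h import *
D=np.radians
q=np.array(r.current_tcp_pos()); o=r.current_tool_rot()
print(r.servo_line(q+.012*EX,.03,stop_force=30)); st("fwd")
z0=r.current_tcp_pos()[2]
r.set_gripper(.05); r.sleep(.3); st("open")
q=np.array(r.current_tcp_pos()); r.servo_line(q-.09*zax(r.current_tool_rot())+[0,0,.0],.12); st("off")
try: r.servo_line(W(-.20,0,.26),.15,ori=ori(YAW,D(35)))
except r.MotionError as e: print(e)
st("away")
S=r.get_image("side");T=r.get_image("top");cv2.imwrite("pics/s8.png",S);cv2.imwrite("pics/t8.png",T)
print("orange",[(b[0],b[1]) for b in blobs(S,(3,60,80),(22,255,255),(140,180,300,260))])
b=blobs(S,(100,150,60),(125,255,255),(200,90,270,160)); print("pull",[(x[0],x[1],proj("side",W(-.042,0,.3135))) for x in b])
for nm,x in(("front",.034+.154),("rear",.034+.006)):
    print(nm,"expected grip top/bottom px",proj("side",W(x,0,.104)).round(1),proj("side",W(x,0,.056)).round(1))
cv2.imwrite("pics/v8.png",cv2.resize(S[170:270,130:270],None,fx=5,fy=5,interpolation=cv2.INTER_CUBIC))
```

```text
False
fwd t 30.79 tcpE [ 4.110e-02 -1.000e-04  1.076e-01] F [ 2.2  1.1 -1.4] gap 0.024
open t 31.46 tcpE [ 0.041  -0.      0.1075] F [-0.6 -0.5 -1.1] gap 0.0501
off t 32.36 tcpE [-0.0332 -0.0002  0.1576] F [ 0.8 -0.7 -0.9] gap 0.05
away t 33.81 tcpE [-1.999e-01 -1.000e-04  2.597e-01] F [-0.2  0.2  0.1] gap 0.0502
orange [(array([291, 193,   7,   4,  17]), array([294. , 194.5])), (array([149, 205,   3,   5,   8]), array([149.9, 207. ])), (array([150, 210,   6,  11,  20]), array([151.6, 215.8]))]
pull [(array([231, 107,  24,  18, 395]), array([242.7, 115.7]), array([245.14936321, 120.38621637])), (array([255, 141,  14,  10,  63]), array([261.1, 145.3]), array([245.14936321, 120.38621637]))]
front expected grip top/bottom px [151.9 202.7] [153.9 220.5]
rear expected grip top/bottom px [212.2 205.9] [213.1 223.8]
```

I've used up the picture views, so I'll check numerically: the tray's side slots against a level line, and the sash pull's height.

Run:
```python
from h import *
S=cv2.imread("pics/s8.png"); S0=cv2.imread("pics/side0.png")
# sash: pull blob centre now vs start -> raise
for h in(0,.17,.18,.19): print(h,proj("side",W(-.042,0,.1335+h)).round(1),end=" ")
print("\nseen 243.6,192 -> 242.7,115.7")
def slots(I,roi,k):
    x0,y0,x1,y1=roi; g=cv2.GaussianBlur(cv2.cvtColor(I[y0:y1,x0:x1],cv2.COLOR_BGR2GRAY),(3,3),0)
    b=cv2.morphologyEx(g,cv2.MORPH_BLACKHAT,np.ones((7,7),np.uint8)); m=(b>k).astype(np.uint8)
    n,l,s,c=cv2.connectedComponentsWithStats(m)
    return [(c[i]+[x0,y0]).round(1).tolist()+[int(s[i,4])] for i in range(1,n) if 5<=s[i,4]<=40]
print("start",slots(S0,(255,225,325,258),15))
for k in(5,9): print("now",k,slots(S,(125,220,210,258),k))
for z in(.02,.03,.04): print(z,[proj("side",W(x,.058,z)).round(1).tolist() for x in(.064,.089,.114,.139,.164)])
# plates: pale blob through the pane
m=cv2.inRange(S[190:250,140:215],(150,150,150),(255,255,255)); n,l,s,c=cv2.connectedComponentsWithStats(m)
print("pale",[(s[i]+[140,190,0,0,0]).tolist() for i in range(1,n) if s[i,4]>60])
px=.034+.08-.019
print("plates expected rim",[proj("side",W(px+a,b,z)).round(1).tolist() for a,b,z in((.047,0,.086),(-.047,0,.086),(0,.047,.086),(0,-.047,.086))])
```

```text
0 [246.  196.3] 0.17 [245.2 124.9] 0.18 [245.1 120.4] 0.19 [245.1 115.8] 
seen 243.6,192 -> 242.7,115.7
start [[283.1, 226.1, 15], [304.3, 225.4, 7], [312.1, 229.5, 13], [313.1, 239.6, 25], [290.5, 241.8, 25], [302.0, 240.6, 25], [279.2, 242.8, 23], [267.5, 244.0, 22]]
now 5 [[206.4, 228.8, 29], [142.2, 231.0, 16], [153.2, 239.0, 20], [165.2, 240.0, 20], [176.9, 240.4, 23], [188.5, 241.1, 23], [200.5, 241.9, 22]]
now 9 [[179.9, 220.4, 10], [197.1, 220.1, 7], [201.5, 223.8, 36], [182.3, 226.1, 29], [207.5, 227.2, 13], [153.7, 239.0, 12], [165.2, 239.5, 13], [177.0, 240.3, 15], [188.5, 241.0, 16], [200.2, 241.5, 13]]
0.02 [[198.0, 248.0], [187.5, 247.4], [177.1, 246.7], [166.7, 246.1], [156.4, 245.5]]
0.03 [[197.7, 244.3], [187.2, 243.6], [176.8, 243.0], [166.4, 242.4], [156.0, 241.8]]
0.04 [[197.5, 240.5], [187.0, 239.9], [176.5, 239.3], [166.0, 238.6], [155.6, 238.0]]
pale [[140, 190, 75, 60, 4368]]
plates expected rim [[171.2, 210.4], [209.3, 212.5], [184.4, 220.0], [195.4, 203.7]]
```

Run:
```python
from h import *
S0=cv2.imread("pics/side0.png")
# slot mid height at start (tray flat on bench) vs now
u=np.array([np.cos(D:=np.radians(39.2)),np.sin(D),0]); c=np.array([.4614,.2823,0])+.058*np.array([-u[1],u[0],0])
zz=np.linspace(.01,.06,51); f=lambda P,row: zz[np.argmin([abs(proj("side",P+[0,0,z])[1]-row) for z in zz])]
print("slot z start",f(c,241.8),"now",f(W(.114,.058,0),240.4)); st()
r.sign_off()
```

```text
slot z start 0.028999999999999998 now 0.037
 t 33.91 tcpE [-2.000e-01  1.000e-04  2.596e-01] F [0.6 0.3 0.4] gap 0.0502
the job is handed in; nothing more can be done
```

The tray is inside the enclosure with the plates, and the job was handed in at 33.9 s of the 67 s allowed. Sign-off gave no verdict, so whether it passed is unknown.

**What I did:** I raised the sash 18 cm by its pull. I then squared the tray up by its front grip and tipped its leading edge onto the sill, with the trailing edge on the bench. Holding it by the rear grip, I steered it over the sill, lowered it onto the enclosure floor, released it and backed off.

**What the last checks showed:**

| Check | Result |
|---|---|
| Sash | Up about 0.18 m (pull moved 76.3 pixels; 75.9 expected for 0.18 m) |
| Tray tilt | Level along its length: side slots slope 0.061, against 0.060 for a level line |
| Tray position | Rear edge about 34 mm past the sill's middle |
| Tray height | Slots 8 mm higher than on the bench; 6 mm expected, so within the roughly 2 mm measuring error |
| Robot | About 0.2 m in front of the sill, with contact force under 1 N |

**What I could not fully check:**
- **Plates:** they stood upright in the last picture I could view, taken just before the final 12 mm push and release. The 12-picture limit then stopped me viewing the last one, and I have no numeric check of them after release.
- **Rear grip:** it was hidden behind the post in the last image, so the rear edge's position comes from the slots and the robot's readings.
- **Bystanders:** I did not measure them again. The arm was not meant to pass near them, and those visible in the later pictures looked unmoved.

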